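Find the latched key on the bench switch box and release it

ROBOT

A 7-joint arm with a two-finger parallel gripper is mounted at the origin on a cart in front of the work surface, level with it; the furniture and walls round the work are solid. World frame = base frame: x ahead of the robot, y to its left, z up, the work surface at z = 0. Lengths are in m, angles in rad, forces in N, time in s.
With the tool pointing down it reaches from about 0.4 to 0.875 m from the base axis. Payload 19.3 kg.
Tool frame: the origin (TCP) lies midway between the tips of the shut fingers; the grasp point (between the pads) lies 19 mm behind it (bot.tcp_to_grasp is the distance from the TCP to the grasp point, in m); z points along the fingers, y is the direction in which the jaws open and shut (so a half turn about z gives the same grasp; the last joint's range is limited). The gripper opens to 85 mm and grips with 20 to 120 N. Pads are 22 mm wide; open, the fingers measure 114 mm over their backs; the gripper's body (76 mm by 85 mm) begins 54 mm behind the grasp point. The pads swing forward as they close: fully open they stand 13 mm farther back than shut.
Start: joints at [1.038, 0.521, -0.036, 1.599, 0.021, 1.021, -0.113], TCP at [0.279, -0.559, 0.231] pointing down, gripper open.
Joint ranges: [-2.91, 2.91], [-0.3, 2.13], [-1.5, 1.42], [0.17, 2.43], [-1.26, 4.41], [0.16, 1.93], [-2.52, 2.52]. Speed limits (rad/s): [1.89, 1.89, 2.39, 2.39, 3.01, 3.01, 3.01].

INTERFACE

Orientations are given as [roll, pitch, yaw] about the fixed x, y, z axes, in that order (R = Rz(yaw) Ry(pitch) Rx(roll)).
In Python, from workcell import bot gives the robot as it stands. The module is installed in compiled form; this text tells all that it offers.
- The arm moves only by the tool drive_tool, never from a script. Its argument "series" is a list of rows, each a list of 5 numbers: the opening in per cent of the stroke, from 0 (shut) to 100 (fully open), then the shift along the world's x, y, z in m, then the turn about the world's z in rad. A call has 1 to 12 rows; each row shifts and turns the pose as measured when the row begins; what a row does not reach is not made up. A row lasts 1/10 s, in which the tool goes at most 50 mm and 8.59 degrees, less where a joint would pass 70% of its speed; a pose out of reach is approached as far as the arm can. A call with a gripper value outside its range is refused whole. The fingers move at their own pace and stop on an object; "newtons" is the grip in N (left out, the last holds). Time passes only in rows, so rows that do not move let the fingers close. It gives the time, the measured TCP pose, the force and the opening at its end, in the units of the state.
- bot.observe(): the state, without advancing time (a new reading comes with each control period).
- bot.grab_frame(name): name is "scene" or "top" or "wrist"; returns the picture (400x640x3 uint8, red, green, blue); there is no depth.
- bot.camera_info(name): a dict with "fx", "fy", "cx", "cy" (pixels), "cam_to_world" (4x4, takes a point from camera to world coordinates). Camera axes: x right, y down, z forward; pixel columns grow to the right and rows downward; lengths in m; the calibration is good to about 2 mm. A picture is of the moment at which its call begins: read the wrist's pose just before it. camera_info takes no time and is no camera call; for the wrist camera it gives the pose at the moment of the call.
- bot.job_done(): hands the job in, once; it reports no verdict.
Trained networks look in the newest picture that a camera, given by its name, has taken for a name from the list of things; names that differ only in an ending like _2 or _b are one class to them, and where a whole thing is asked for, a point or a joint stands for the part that bears it (a point fixed in the world has none). Each returns a list of dicts, best first, with "conf" (0 to 1); they miss things now and then, are a little off and sometimes report something else, mostly with a low value. They report only what shows in the picture. A call takes as long as a camera call.
- bot.masks_of(camera, target): "mask" (400x640 bool, what is visible of it) and "point" ([column, row] in pixels, amid what is visible of it).
The state is a dict: "clock": time; "qpos": joint angles; "qd": joint speeds; "joint_efforts": joint torques, N m; "position": TCP position; "tool_rot": TCP orientation; "force": force on the tool from outside, world axes, zero at the start; "moment": the same for the moment, N m; "grip_width": finger opening in m.
Only numpy, scipy, OpenCV 4.12 (cv2) and the standard library are available. Lean on these libraries where they do the work, as an engineer would, in place of code of your own. Each camera call takes 0.05 s, during which the arm holds its last target.

TASK

One of the four keys on the grey switch box has been left latched down. With the fingertips, tap every key lightly, one after the other from the left key to the right key as the robot sees them, to find the latched one, without pushing a second key down and without releasing the latched one yet. Then press the latched key until it lets go and comes back up, so that all four keys stand up; press gently, and leave the small tin, spool and wooden block round the box where they stand.

Things in the scene. Friction and masses are not known exactly. Their poses are not given: they have to be found in the camera images.
- switch_box: Grey metal box, 100 x 210 x 50 mm (x, y, z), fixed on the table, top plate bare aluminium; four identical black keys in a row along y at x = 0, y = +67.5, +22.5, -22.5, -67.5 mm. One key, not always the same, is latched down. Origin: centre of its underside; x points away from the robot, y to the left along the row, z up. Yaw varies within 20 degrees.
- key_1_top (a point): Top of the first (leftmost) key as seen from the robot: flat black block, 28 x 30 mm in plan, straight vertical travel. Point: centre of its top face; axes as the box's. The top face is 66 mm above the table when the key is up, about 60 mm when latched, 54 mm at the bottom stop.
- key_1 (a joint): Travel of the first (leftmost) key, m, downward: 0 up, about 0.006 latched, 0.012 bottom stop. Spring: an up key starts to give at 1.7 N, takes 5 N to 6 mm and 8.5 N to the stop, and springs back. A latched key gives only above 5 N; pushed past 9 mm (7 N) its catch lets go, and it rises fully when the finger withdraws.
- key_2_top (a point): Top of the second key as seen from the robot: flat black block, 28 x 30 mm in plan, straight vertical travel. Point: centre of its top face; axes as the box's. The top face is 66 mm above the table when the key is up, about 60 mm when latched, 54 mm at the bottom stop.
- key_2 (a joint): Travel of the second key, m, downward: 0 up, about 0.006 latched, 0.012 bottom stop. Spring: an up key starts to give at 1.7 N, takes 5 N to 6 mm and 8.5 N to the stop, and springs back. A latched key gives only above 5 N; pushed past 9 mm (7 N) its catch lets go, and it rises fully when the finger withdraws.
- key_3_top (a point): Top of the third key as seen from the robot: flat black block, 28 x 30 mm in plan, straight vertical travel. Point: centre of its top face; axes as the box's. The top face is 66 mm above the table when the key is up, about 60 mm when latched, 54 mm at the bottom stop.
- key_3 (a joint): Travel of the third key, m, downward: 0 up, about 0.006 latched, 0.012 bottom stop. Spring: an up key starts to give at 1.7 N, takes 5 N to 6 mm and 8.5 N to the stop, and springs back. A latched key gives only above 5 N; pushed past 9 mm (7 N) its catch lets go, and it rises fully when the finger withdraws.
- key_4_top (a point): Top of the fourth (rightmost) key as seen from the robot: flat black block, 28 x 30 mm in plan, straight vertical travel. Point: centre of its top face; axes as the box's. The top face is 66 mm above the table when the key is up, about 60 mm when latched, 54 mm at the bottom stop.
- key_4 (a joint): Travel of the fourth (rightmost) key, m, downward: 0 up, about 0.006 latched, 0.012 bottom stop. Spring: an up key starts to give at 1.7 N, takes 5 N to 6 mm and 8.5 N to the stop, and springs back. A latched key gives only above 5 N; pushed past 9 mm (7 N) its catch lets go, and it rises fully when the finger withdraws.
- spool: Loose thread spool, 38 mm across, 50 mm tall, standing to the right of the box; bystander. Origin: centre of its underside.
- small_tin: Loose small tin, 52 mm across, 70 mm tall, standing to the left of the box; bystander. Origin: centre of its underside.
- carving_block: Loose dark wooden hand block, 57 x 87 x 55 mm, behind the box; bystander. Origin: centre of its underside.

How it is judged:
On the way, in this order (a step that is already met when the one before it is completed fails the run):
1. the first (leftmost) key is touched by the fingers (over 0.5 N), with the latched key still down (contact force between the fingers and key_1_c0 above 0.5 N and value of joint any of key_1, key_2, key_3, key_4 above 0.005 m).
2. the second key is touched by the fingers (over 0.5 N), with the latched key still down (contact force between the fingers and key_2_c0 above 0.5 N and value of joint any of key_1, key_2, key_3, key_4 above 0.005 m).
3. the third key is touched by the fingers (over 0.5 N), with the latched key still down (contact force between the fingers and key_3_c0 above 0.5 N and value of joint any of key_1, key_2, key_3, key_4 above 0.005 m).
4. the fourth (rightmost) key is touched by the fingers (over 0.5 N), with the latched key still down (contact force between the fingers and key_4_c0 above 0.5 N and value of joint any of key_1, key_2, key_3, key_4 above 0.005 m).
5. the latched key is released: all four keys are up (within 2 mm) (value of joint each of key_1, key_2, key_3, key_4 below 0.002 m), for 0.2 s.
At the end, for the whole second after the job is handed in: All four keys stand up (each within 2 mm of its upper stop), and the tin, spool and wooden block are within 20 mm of where they stood (all of step 5 and distance of each of spool, small_tin, carving_block from where it was at the start of the episode below 0.02 m); the robot touches nothing.
It fails at once if a second key is pushed down (two keys more than 5 mm down at once) (value of joint each of key_1, key_2 above 0.005 m or value of joint each of key_1, key_3 above 0.005 m or value of joint each of key_1, key_4 above 0.005 m or value of joint each of key_2, key_3 above 0.005 m or value of joint each of key_2, key_4 above 0.005 m or value of joint each of key_3, key_4 above 0.005 m).
It fails at once if the box or a key is struck or pressed with more than 30 N (contact force between the arm and switch_box above 30 N).
It fails at once if the box or a key is struck or pressed by the fingers with more than 30 N (contact force between the fingers and switch_box above 30 N).
It fails at once if the tin, spool or wooden block is shifted or lifted by more than 20 mm (distance of any of spool, small_tin, carving_block from where it was at the start of the episode above 0.02 m).
It also fails if it takes over 48 s, if anything falls off the work surface, if the arm or the gripper's body presses on something with over 40 N, if the wrist force passes 120 N, or if a joint passes its speed limit or range.

## Working session

There is one attempt and no reset: what is moved stays moved. The work goes in short steps, Python scripts to look and compute and a tool call to move; the robot and the scene stay as the last step left them, time stands still between calls to the robot, and variables do not carry over. Pictures are saved under pics/ and viewed, and the job is handed in when it is done.

Besides the shell and the picture viewer there is one more tool, called after "Emit:" in YAML: its name, and indented under it one key for each argument. drive_tool: Moves the arm, as the interface text tells. Its arguments: {"type":"object","properties":{"series":{"type":"array","items":{"type":"array","items":{"type":"number"}}},"newtons":{"type":"number"}},"required":["series"]}

```bash
mkdir -p pics
python3 - <<'E'
from workcell import bot
import cv2
print(bot.observe())
for n in("scene","top"):
    im=bot.grab_frame(n); cv2.imwrite(f"pics/{n}0.png",im[:,:,::-1]); i=bot.camera_info(n); print(n,i)
print(bot.observe()["clock"])
E
```

```text
{'clock': 0.0, 'qpos': array([ 1.03777685,  0.5220295 , -0.0363616 ,  1.59999917,  0.02119415,
        1.02108978, -0.11283889]), 'qd': array([ 0.00024546, -0.00044225, -0.00015288,  0.0012826 , -0.00070666,
       -0.00106457, -0.00120477]), 'joint_efforts': array([-3.05902440e-04, -9.27076650e+01,  1.98015936e+00, -3.69918001e+01,
        1.77682971e-02,  8.28081305e-03, -6.83579060e-05]), 'position': array([ 0.27888247, -0.55895529,  0.23071886]), 'tool_rot': array([-3.14045297e+00,  5.91250426e-05,  4.62797081e-01]), 'force': array([-0.17980799, -0.09286574, -0.04253388]), 'moment': array([0.01239372, 0.02914034, 0.00453791]), 'grip_width': 0.08543578030756814}
scene {'fx': 517.8957581135921, 'fy': 517.8957581135921, 'cx': 317.5276877407196, 'cy': 204.28630008267885, 'cam_to_world': array([[-0.77437561, -0.45643422,  0.43818969,  0.12902029],
       [-0.63242392,  0.57975345, -0.5137372 ,  0.62314683],
       [-0.01955474, -0.67494721, -0.73760686,  0.87640003],
       [ 0.        ,  0.        ,  0.        ,  1.        ]])}
top {'fx': 361.3245013789103, 'fy': 361.3245013789103, 'cx': 317.31864732088786, 'cy': 199.84566646574683, 'cam_to_world': array([[ 0.00188865, -0.99589585,  0.090487  ,  0.52617505],
       [-0.99964148, -0.004297  , -0.02642798,  0.06738137],
       [ 0.02670834, -0.09040465, -0.99554692,  0.90863362],
       [ 0.        ,  0.        ,  0.        ,  1.        ]])}
0.1
```

View pics/scene0.png

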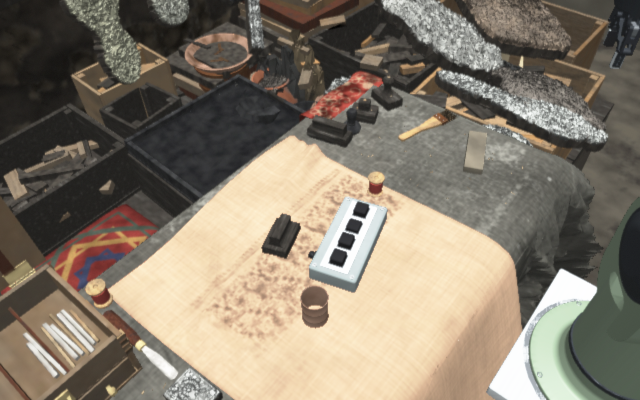

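View pics/top0.png

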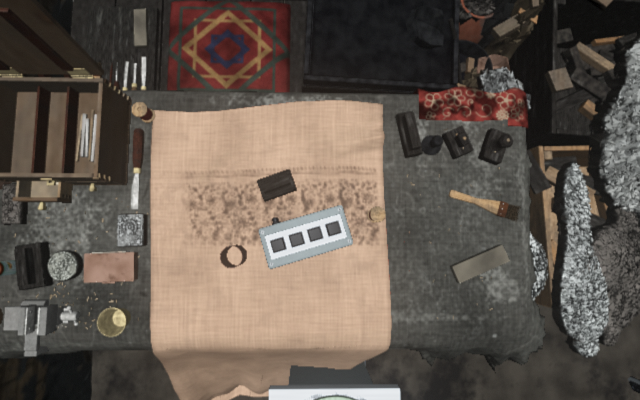

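Scene view: the box lies around (348,242) with keys at (338,257), (346,240), (353,226) and (361,209). The tin is at (314,306), the spool at (376,183) and the block at (281,236). Top view: keys at about (278,245), (297,239), (315,234) and (334,229). Next I'll measure with the masks.

```bash
cat > h.py <<'E'
import numpy as np, cv2
from workcell import bot
def ray(cam,p,info=None):
    i=info or bot.camera_info(cam); T=i["cam_to_world"]
    d=T[:3,:3]@np.array([(p[0]-i["cx"])/i["fx"],(p[1]-i["cy"])/i["fy"],1]); return T[:3,3],d/np.linalg.norm(d)
def atz(cam,p,z,info=None):
    o,d=ray(cam,p,info); return o+d*(z-o[2])/d[2]
def tri(rs):
    A=np.zeros((3,3));b=np.zeros(3)
    for o,d in rs:
        P=np.eye(3)-np.outer(d,d);A+=P;b+=P@o
    x=np.linalg.solve(A,b); return x,[np.linalg.norm((np.eye(3)-np.outer(d,d))@(x-o)) for o,d in rs]
E
python3 - <<'E'
from h import *
np.set_printoptions(precision=4,suppress=True)
for n in("scene","top"):
  for t in("key_1_top","switch_box","small_tin","spool","carving_block"):
    for r in bot.masks_of(n,t)[:6]:
        m=r["mask"].astype(np.uint8)
        rect=cv2.minAreaRect(cv2.findNonZero(m))
        print(n,t,round(r["conf"],2),np.round(r["point"],1),m.sum(),np.round(rect[0],1),np.round(rect[1],1),round(rect[2],1),atz(n,rect[0],0.06))
    np.save
for n in("scene","top"):
    im=cv2.imread(f"pics/{n}0.png")
    c=im[190:300,290:400] if n=="scene" else im[195:285,240:370]
    cv2.imwrite(f"pics/{n}crop.png",cv2.resize(c,None,fx=5,fy=5,interpolation=cv2.INTER_CUBIC))
print(bot.observe()["clock"])
E
```

```text
scene key_1_top 0.75 [337.7 257.4] 255 [337.4 256.8] [15.8 17.1] 18.4 [0.4955 0.1382 0.06  ]
scene switch_box 0.93 [350.4 244.8] 4624 [345.5 241.7] [58.1 95.2] 23.6 [0.5058 0.0985 0.06  ]
scene small_tin 0.77 [317.7 303.1] 1043 [314.5 306.5] [43. 29.] 90.0 [0.4597 0.2522 0.06  ]
scene spool 0.69 [376.4 184.6] 339 [376.  184.1] [15.2 24.3] 3.8 [ 0.5507 -0.0723  0.06  ]
scene carving_block 0.91 [283.3 237.4] 1088 [281.8 236.5] [27.6 45. ] 25.3 [0.615  0.1678 0.06  ]
top key_1_top 0.44 [279.  243.5] 157 [277.5 244.7] [12.3 13.3] 71.6 [0.4983 0.1372 0.06  ]
top key_1_top 0.27 [332.9 223.5] 155 [333.1 227.4] [12.3 12.6] 71.6 [0.5385 0.0076 0.06  ]
top switch_box 0.98 [306.3 235.9] 3815 [304.5 233.8] [49.  89.6] 74.1 [0.5235 0.0746 0.06  ]
top small_tin 0.74 [231.1 256.5] 555 [233.3 255.3] [23.3 28.3] 45.0 [0.4738 0.2391 0.06  ]
top small_tin 0.15 [304.7 238. ] 3762 [304.7 233.6] [48.8 89. ] 74.1 [0.524  0.0741 0.06  ]
top spool 0.62 [376.3 210.9] 244 [376.  213.5] [15. 18.] 90.0 [ 0.5715 -0.0938  0.06  ]
top spool 0.32 [334.3 224.7] 146 [333.2 227.8] [11.7 12.6] 71.6 [0.5378 0.0073 0.06  ]
top carving_block 0.86 [278.2 185.9] 838 [276.7 185. ] [24.9 35.3] 73.6 [0.6381 0.1409 0.06  ]
top carving_block 0.58 [311.5 234.1] 146 [314.8 233.3] [11.7 12.6] 71.6 [0.5248 0.0507 0.06  ]
0.6
```

View pics/scenecrop.png

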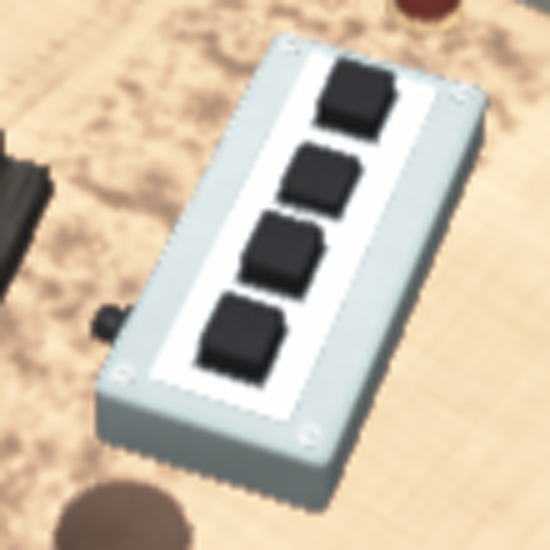

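View pics/topcrop.png

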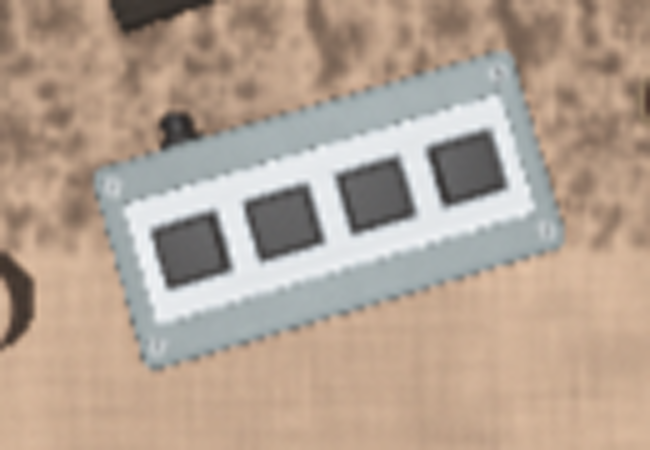

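In both crops the box's yaw is about 16° (left end nearer the robot). Key tops, top crop: (191,249), (284,222), (376,193), (467,167). Scene crop: (247,328), (288,246), (324,176), (361,91). Key 3 looks lower than the others. I'll triangulate them next.

Run:
```python
from h import *
from scipy.optimize import least_squares
np.set_printoptions(precision=4,suppress=True)
T=(np.array([(191,249),(284,222),(376,193),(467,167)])+.5)/5-.5+[240,195]
S=(np.array([(247,328),(288,246),(324,176),(361,91)])+.5)/5-.5+[290,190]
for t,s in zip(T,S):
    x,r=tri([ray("top",t),ray("scene",s)]); print(x,np.round(r,4))
ti,si=bot.camera_info("top"),bot.camera_info("scene")
def proj(i,P):
    c=np.linalg.inv(i["cam_to_world"])@np.append(P,1); return np.array([i["fx"]*c[0]/c[2]+i["cx"],i["fy"]*c[1]/c[2]+i["cy"]])
def pts(p):
    c,s=np.cos(p[2]),np.sin(p[2])
    return [np.array([p[0]-s*y,p[1]+c*y,z]) for y,z in zip([.0675,.0225,-.0225,-.0675],p[3:7])]
f=lambda p:np.concatenate([np.r_[proj(ti,P)-t,proj(si,P)-s] for P,t,s in zip(pts(p),T,S)])
q=least_squares(f,[.52,.07,.28,.06,.06,.06,.06]); print(q.x,np.abs(q.fun).max())
for P in pts(q.x): print(P)
# bystanders near
print("tin rim",tri([ray("top",(232,256)),ray("scene",(315,294))])[0], atz("top",(233,256),.07),atz("top",(376,213),.05),atz("top",(277,185),.055))
w=bot.grab_frame("wrist"); cv2.imwrite("pics/w0.png",w[:,:,::-1]); print(bot.camera_info("wrist"))
```

```text
[0.4969 0.1352 0.061 ] [0.0024 0.0024]
[0.5094 0.0921 0.0603] [0.0024 0.0024]
[0.523  0.0491 0.054 ] [0.0024 0.0024]
[0.5352 0.0066 0.0612] [0.0024 0.0024]
[0.5159 0.0705 0.2931 0.0613 0.0602 0.0542 0.0603] 1.1843188014492512
[0.4964 0.1351 0.0613]
[0.5094 0.092  0.0602]
[0.5224 0.049  0.0542]
[0.5354 0.0059 0.0603]
tin rim [0.4716 0.2383 0.073 ] [0.4727 0.2376 0.07  ] [ 0.5733 -0.0957  0.05  ] [0.6388 0.1406 0.055 ]
{'fx': 311.0283571160755, 'fy': 311.0283571160755, 'cx': 317.6084050023096, 'cy': 197.58125847982225, 'cam_to_world': array([[ 0.4467, -0.8577, -0.2545,  0.3439],
       [-0.8947, -0.4282, -0.1271, -0.5276],
       [ 0.0001,  0.2845, -0.9587,  0.3739],
       [ 0.    ,  0.    ,  0.    ,  1.    ]])}
```

The fit gives yaw 0.293 and key centres at (0.497,0.135), (0.509,0.092), (0.522,0.049) and (0.535,0.006). Key 3 sits about 6 mm below the others, so it's probably the latched one, and the taps will check that. I'll move towards key 1 and shut the fingers.

Emit:
drive_tool:
  series:
    - [0, 0.015, 0.045, 0, -0.015]
    - [0, 0.015, 0.047, 0, -0.015]
    - [0, 0.015, 0.047, 0, -0.015]
    - [0, 0.015, 0.047, 0, -0.015]
    - [0, 0.015, 0.047, 0, -0.015]
    - [0, 0.015, 0.047, 0, -0.015]
    - [0, 0.015, 0.047, 0, -0.015]
    - [0, 0.015, 0.047, 0, -0.015]
    - [0, 0.015, 0.047, 0, -0.015]
    - [0, 0.015, 0.047, 0, -0.015]
    - [0, 0.015, 0.047, 0, -0.015]
    - [0, 0, 0, 0, 0]
  newtons: 20

```text
clock: 1.85
position: [0.4423, -0.0331, 0.2326]
tool_rot: [3.137, -0.004, 0.288]
force: [1.0, -1.6, 0.0]
grip_width: 0.0001
```

Emit:
drive_tool:
  series:
    - [0, 0.015, 0.04, -0.02, 0]
    - [0, 0.014, 0.04, -0.02, 0]
    - [0, 0.014, 0.04, -0.02, 0]
    - [0, 0.012, 0.04, -0.02, 0]
    - [0, 0, 0.008, -0.01, 0]
    - [0, 0, 0, 0, 0]
    - [0, 0, 0, 0, 0]

```text
clock: 2.55
position: [0.4987, 0.1386, 0.1414]
tool_rot: [3.136, -0.008, 0.287]
force: [0.3, -0.4, 0.1]
grip_width: -0.0001
```

Run:
```python
from h import *
o=bot.observe();print(o["position"],o["tool_rot"],o["force"])
for n in("wrist","scene"):
    im=bot.grab_frame(n); cv2.imwrite(f"pics/{n}1.png",im[:,:,::-1])
i=bot.camera_info("wrist"); np.save("w1.npy",i)
for P in [(.4964,.1351,.066),(.5094,.092,.066),(.5224,.049,.060),(.5354,.0059,.066)]:
    c=np.linalg.inv(i["cam_to_world"])@np.append(P,1); print(i["fx"]*c[0]/c[2]+i["cx"],i["fy"]*c[1]/c[2]+i["cy"])
```

```text
[0.49869741 0.13857984 0.14140726] [ 3.13580035 -0.00795828  0.28694481] [ 0.26655054 -0.35031053  0.06923647]
318.7126674445631 212.27968715288935
379.2471850291571 211.74984968618503
436.54915929592073 208.68248821753048
499.9105281704843 210.65696434798963
```

View pics/wrist1.png

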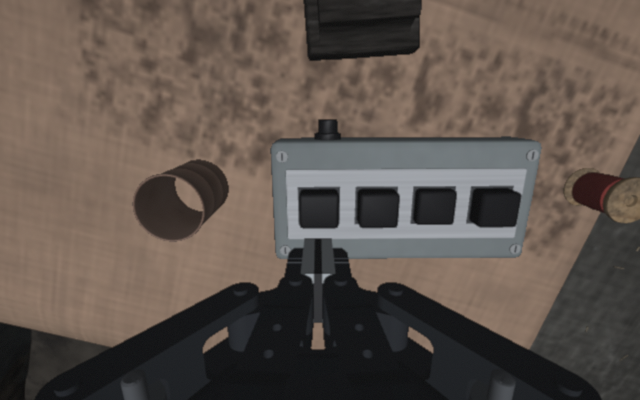

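View pics/scene1.png

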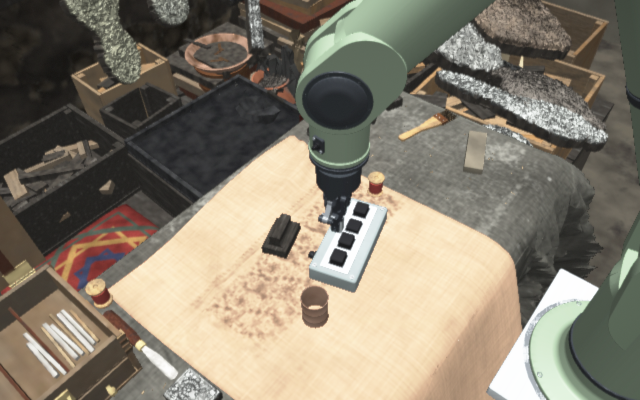

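In the wrist view the keys are at (320,208), (380,207), (436,204) and (497,205). That is within 4 px of the prediction, about 2–3 mm farther out in x, and I'll shift the targets for it. Key 3 again looks lower. Now I'll come down over key 1.

Emit:
drive_tool:
  series:
    - [0, 0, -0.003, -0.025, 0]
    - [0, 0, 0, -0.025, 0]
    - [0, 0, 0, -0.012, 0]
    - [0, 0, 0, 0, 0]
    - [0, 0, 0, 0, 0]

```text
clock: 3.15
position: [0.5016, 0.1298, 0.0828]
tool_rot: [3.134, -0.016, 0.278]
force: [0.6, -1.1, 0.9]
grip_width: -0.0006
```

Emit:
drive_tool:
  series:
    - [0, -0.0025, 0.006, -0.006, 0.01]
    - [0, 0, 0, 0, 0]
    - [0, 0, 0, 0, 0]

```text
clock: 3.45
position: [0.5001, 0.1364, 0.0787]
tool_rot: [3.134, -0.019, 0.288]
force: [-0.2, 0.1, 0.5]
grip_width: -0.0
```

Run:
```python
from h import *
o=bot.observe();print(o["clock"],o["position"],o["tool_rot"],o["force"],np.abs(o["qd"]).max())
```

```text
3.45 [0.50005111 0.13639285 0.07865232] [ 3.13362514 -0.01867732  0.28845735] [-0.24108281  0.11805842  0.5330717 ] 0.009809513156352768
```

Emit:
drive_tool:
  series:
    - [0, 0, 0, -0.005, 0]
    - [0, 0, 0, -0.004, 0]
    - [0, 0, 0, 0, 0]

```text
clock: 3.75
position: [0.5003, 0.1366, 0.0695]
tool_rot: [3.134, -0.02, 0.289]
force: [-0.4, -0.0, 0.2]
grip_width: 0.0002
```

Emit:
drive_tool:
  series:
    - [0, 0, 0, -0.003, 0]
    - [0, 0, 0, 0, 0]

```text
clock: 3.95
position: [0.5004, 0.1366, 0.0661]
tool_rot: [3.134, -0.02, 0.289]
force: [0.1, -0.1, 1.6]
grip_width: -0.0002
```

Emit:
drive_tool:
  series:
    - [0, 0, 0, -0.0015, 0]
    - [0, 0, 0, 0, 0]

```text
clock: 4.15
position: [0.5004, 0.1366, 0.0646]
tool_rot: [3.134, -0.02, 0.289]
force: [0.4, -0.6, 3.1]
grip_width: -0.0002
```

Key 1 makes contact at 0.066 with about 2.6 N above baseline and is springy, so it is up. On to key 2.

Emit:
drive_tool:
  series:
    - [0, 0, 0, 0.012, 0]
    - [0, 0, 0, 0.008, 0]
    - [0, 0.006, -0.022, 0, 0]
    - [0, 0.005, -0.02, 0, 0]
    - [0, 0, 0, 0, 0]
    - [0, 0, 0, 0, 0]

```text
clock: 4.75
position: [0.5124, 0.0941, 0.0896]
tool_rot: [3.134, -0.023, 0.29]
force: [0.6, 0.8, 0.2]
grip_width: -0.0005
```

Emit:
drive_tool:
  series:
    - [0, -0.001, -0.001, -0.01, 0]
    - [0, 0, 0, -0.009, 0]
    - [0, 0, 0, 0, 0]
    - [0, 0, 0, 0, 0]

```text
clock: 5.15
position: [0.5108, 0.095, 0.0691]
tool_rot: [3.134, -0.023, 0.292]
force: [0.0, -0.1, -0.4]
grip_width: 0.0004
```

Emit:
drive_tool:
  series:
    - [0, 0, -0.001, -0.003, 0]
    - [0, 0, 0, 0, 0]

```text
clock: 5.35
position: [0.5107, 0.0945, 0.0658]
tool_rot: [3.134, -0.022, 0.293]
force: [0.2, -0.7, 2.4]
grip_width: -0.0
```

Emit:
drive_tool:
  series:
    - [0, 0, 0, -0.0015, 0]
    - [0, 0, 0, 0, 0]

```text
clock: 5.55
position: [0.5108, 0.0945, 0.0644]
tool_rot: [3.134, -0.023, 0.293]
force: [-0.8, -0.4, 2.6]
grip_width: -0.0004
```

Key 2 is also up: contact at 0.066, 2.6 N and springy. On to key 3.

Emit:
drive_tool:
  series:
    - [0, 0, 0, 0.012, 0]
    - [0, 0, 0, 0.006, 0]
    - [0, 0.007, -0.023, 0, 0]
    - [0, 0.006, -0.021, 0, 0]
    - [0, 0, 0, 0, 0]
    - [0, 0, 0, 0, 0]

```text
clock: 6.15
position: [0.5249, 0.0499, 0.0869]
tool_rot: [3.134, -0.026, 0.294]
force: [-0.0, 0.9, 0.2]
grip_width: 0.0002
```

Emit:
drive_tool:
  series:
    - [0, 0, 0, -0.01, 0]
    - [0, 0, 0, -0.006, 0]
    - [0, 0, 0, 0, 0]
    - [0, 0, 0, 0, 0]

```text
clock: 6.55
position: [0.5244, 0.0518, 0.0697]
tool_rot: [3.135, -0.026, 0.296]
force: [-0.7, 1.0, 0.1]
grip_width: -0.0002
```

Emit:
drive_tool:
  series:
    - [0, 0, -0.001, -0.003, 0]
    - [0, 0, 0, 0, 0]

```text
clock: 6.75
position: [0.5242, 0.0513, 0.0664]
tool_rot: [3.135, -0.025, 0.297]
force: [-0.3, -0.8, -0.3]
grip_width: 0.0002
```

Emit:
drive_tool:
  series:
    - [0, 0, 0, -0.0015, 0]
    - [0, 0, 0, 0, 0]

```text
clock: 6.95
position: [0.5243, 0.0513, 0.0648]
tool_rot: [3.135, -0.025, 0.297]
force: [-0.1, -0.4, -0.3]
grip_width: 0.0002
```

There's no contact at 0.0648, so key 3 is lower. I'll continue down in small steps.

Emit:
drive_tool:
  series:
    - [0, 0, 0, -0.0025, 0]
    - [0, 0, 0, 0, 0]

```text
clock: 7.15
position: [0.5244, 0.0513, 0.0622]
tool_rot: [3.135, -0.026, 0.297]
force: [-0.1, -0.7, -0.3]
grip_width: -0.0002
```

Emit:
drive_tool:
  series:
    - [0, 0, 0, -0.0015, 0]
    - [0, 0, 0, 0, 0]

```text
clock: 7.35
position: [0.5244, 0.0513, 0.0606]
tool_rot: [3.135, -0.026, 0.297]
force: [0.3, 0.3, -0.4]
grip_width: 0.0001
```

Emit:
drive_tool:
  series:
    - [0, 0, 0, -0.001, 0]
    - [0, 0, 0, 0, 0]

```text
clock: 7.55
position: [0.5245, 0.0513, 0.0598]
tool_rot: [3.135, -0.026, 0.297]
force: [-0.6, 0.1, 5.2]
grip_width: 0.0001
```

Key 3 makes stiff contact at 0.060 with about 5 N, so it is the latched one. It hasn't moved. Now key 4.

Emit:
drive_tool:
  series:
    - [0, 0, 0, 0.014, 0]
    - [0, 0, 0, 0.01, 0]
    - [0, 0.006, -0.023, 0, 0]
    - [0, 0.006, -0.022, 0, 0]
    - [0, 0, 0, 0, 0]
    - [0, 0, 0, 0, 0]

```text
clock: 8.15
position: [0.5378, 0.0056, 0.0897]
tool_rot: [3.134, -0.029, 0.298]
force: [0.1, -0.0, 0.2]
grip_width: 0.0002
```

Emit:
drive_tool:
  series:
    - [0, 0, 0, -0.01, 0]
    - [0, 0, 0, -0.006, 0]
    - [0, 0, 0, 0, 0]
    - [0, 0, 0, 0, 0]

```text
clock: 8.55
position: [0.5373, 0.0076, 0.0727]
tool_rot: [3.135, -0.029, 0.3]
force: [-0.5, 0.2, -0.3]
grip_width: 0.0002
```

Emit:
drive_tool:
  series:
    - [0, 0, 0, -0.004, 0]
    - [0, 0, 0, 0, 0]

```text
clock: 8.75
position: [0.5372, 0.0081, 0.0683]
tool_rot: [3.135, -0.029, 0.301]
force: [-0.2, -0.1, 0.4]
grip_width: 0.0002
```

Emit:
drive_tool:
  series:
    - [0, 0, 0, -0.003, 0]
    - [0, 0, 0, 0, 0]

```text
clock: 8.95
position: [0.5374, 0.0083, 0.0652]
tool_rot: [3.135, -0.03, 0.301]
force: [-1.4, -0.1, 2.3]
grip_width: -0.0005
```

Emit:
drive_tool:
  series:
    - [0, 0, 0, -0.001, 0]
    - [0, 0, 0, 0, 0]

```text
clock: 9.15
position: [0.5375, 0.0083, 0.0643]
tool_rot: [3.135, -0.03, 0.301]
force: [-0.5, -0.2, 3.0]
grip_width: 0.0001
```

Key 4 is up. Back to key 3 to press it past its catch.

Emit:
drive_tool:
  series:
    - [0, 0, 0, 0.014, 0]
    - [0, 0, 0, 0.006, 0]
    - [0, -0.006, 0.021, 0, 0]
    - [0, -0.006, 0.02, 0, 0]
    - [0, 0, 0, 0, 0]
    - [0, 0, 0, 0, 0]

```text
clock: 9.75
position: [0.5261, 0.0496, 0.089]
tool_rot: [3.134, -0.033, 0.299]
force: [0.5, -0.1, 0.6]
grip_width: -0.0001
```

Run:
```python
from h import *
im=bot.grab_frame("scene"); cv2.imwrite("pics/scene2.png",cv2.resize(im[160:300,280:420,::-1],None,fx=4,fy=4))
```

```text
(no output)
```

View pics/scene2.png

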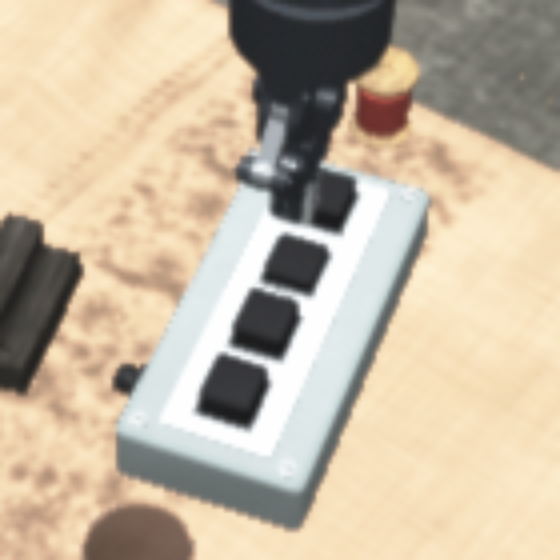

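The fingers hover above and behind key 3 (crop around (295,255)), and key 3 is still down. Descending to press it.

Emit:
drive_tool:
  series:
    - [0, -0.001, 0, -0.01, 0]
    - [0, 0, 0, -0.009, 0]
    - [0, 0, 0, -0.003, 0]
    - [0, 0, 0, 0, 0]

```text
clock: 10.2
position: [0.5252, 0.0476, 0.0647]
tool_rot: [3.134, -0.032, 0.297]
force: [-0.5, 1.3, -0.4]
grip_width: -0.0001
```

Emit:
drive_tool:
  series:
    - [0, 0, 0, -0.003, 0]
    - [0, 0, 0, 0, 0]

```text
clock: 10.4
position: [0.5251, 0.0473, 0.0612]
tool_rot: [3.134, -0.031, 0.296]
force: [0.0, -0.4, -0.4]
grip_width: -0.0
```

Emit:
drive_tool:
  series:
    - [0, 0, 0.001, -0.0015, 0]
    - [0, 0, 0, -0.0015, 0]
    - [0, 0, 0, -0.0015, 0]
    - [0, 0, 0, 0, 0]

```text
clock: 10.8
position: [0.5253, 0.0481, 0.0573]
tool_rot: [3.133, -0.032, 0.296]
force: [-2.3, -0.1, 7.3]
grip_width: -0.0
```

Emit:
drive_tool:
  series:
    - [0, 0, 0, -0.0015, 0]
    - [0, 0, 0, -0.001, 0]
    - [0, 0, 0, 0, 0]

```text
clock: 11.1
position: [0.5253, 0.0481, 0.0556]
tool_rot: [3.133, -0.032, 0.296]
force: [-3.1, -1.2, 7.9]
grip_width: 0.0005
```

The key's top is now at 0.0556, more than 10 mm of travel at 7.9 N, so it is past the catch. I'll withdraw and look.

Emit:
drive_tool:
  series:
    - [0, 0, 0, 0.01, 0]
    - [0, 0, 0, 0.02, 0]
    - [0, 0, 0, 0.04, 0]
    - [0, 0, -0.02, 0.045, 0]
    - [0, -0.02, -0.04, 0.02, 0]
    - [0, -0.01, -0.045, 0, 0]
    - [0, 0, -0.048, 0, 0]
    - [0, 0, -0.048, 0, 0]
    - [0, 0, -0.03, 0, 0]
    - [0, 0, 0, 0, 0]
    - [0, 0, 0, 0, 0]

```text
clock: 12.2
position: [0.4923, -0.189, 0.2037]
tool_rot: [3.13, -0.039, 0.301]
force: [0.6, 0.3, -0.1]
grip_width: 0.0003
```

Run:
```python
from h import *
np.set_printoptions(precision=4,suppress=True)
o=bot.observe();print(o["clock"],o["position"],o["force"],np.abs(o["qd"]).max())
a=bot.grab_frame("scene")[:,:,::-1];b=bot.grab_frame("top")[:,:,::-1]
cv2.imwrite("pics/scene3.png",a);cv2.imwrite("pics/top3.png",b)
a0=cv2.imread("pics/scene0.png")
f=lambda c:cv2.resize(c[190:300,290:400],None,fx=3.5,fy=3.5,interpolation=cv2.INTER_CUBIC)
cv2.imwrite("pics/cmp.png",np.hstack([f(a0),f(a)]))
for n in("scene","top"):
  for t in("small_tin","spool","carving_block"):
    for r in bot.masks_of(n,t)[:1]:
        rect=cv2.minAreaRect(cv2.findNonZero(r["mask"].astype(np.uint8))); print(n,t,round(r["conf"],2),np.round(rect[0],1))
```

```text
12.2 [ 0.4923 -0.189   0.2037] [ 0.6488  0.2688 -0.1009] 0.021854381896493438
scene small_tin 0.83 [313.5 306.5]
scene spool 0.89 [375.5 184.5]
scene carving_block 0.73 [281.7 236.6]
top small_tin 0.59 [232.8 255.1]
top spool 0.69 [376.  213.5]
top carving_block 0.79 [276.8 184.4]
```

View pics/cmp.png

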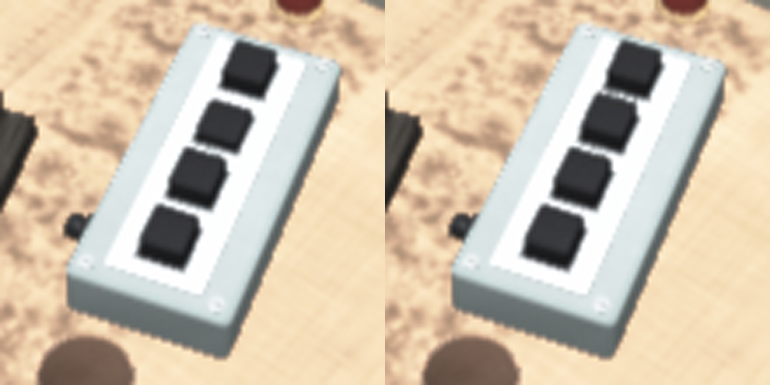

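View pics/scene3.png

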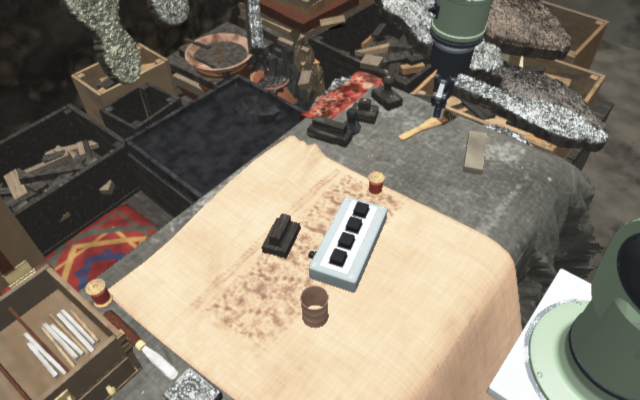

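In the comparison, key 3 (right crop, around (609,122)) now stands as high as its neighbours. The gripper is at (440,95), well clear, and the bystanders are within 1 px of where they started. Handing in.

Run:
```python
from workcell import bot
print(bot.job_done())
```

```text
the job is handed in; nothing more can be done
None
```

I tapped the keys in order from 1 to 4. Keys 1, 2 and 4 made springy contact at about 66 mm with 2.6–3.1 N, so they were up. Key 3 stopped the finger hard at about 60 mm (5.2 N), so it was the latched one. I pressed key 3 to about 10.4 mm of travel at 7.9 N, then withdrew, and it came back up. I handed the job in at about 12.6 s.

**Last checks:** the scene picture shows all four keys at the same height. The tin, spool and block are within about 1 px of where they started in both views. The arm is clear of everything, with a force reading near zero.

**Disagreements:** the top and scene cameras missed each other by about 5 mm, so triangulated key heights read about 5–6 mm low. The wrist view put the keys about 3 mm farther from the robot. I shifted the targets 2 mm outward for that and took the contact heights from touch.

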